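# Shut and bolt the pastry carrier

### The job

Get the filled pastry carrier ready for delivery: with the fingertips, push its open blue lid gently down until it is fully shut, without letting it slam, then gently push the red bolt all the way across into the lid's catch. Only push: do not lift or shift the tarts in and beside the carrier or the other things on the bench.

Things in the scene. Friction and masses are not known exactly. Their poses are not given: they have to be found in the camera images.
- carrier: White open pastry carrier, fixed to the bench, turned up to 0.42 rad: 180 (x) by 260 (y) by 80 mm high, walls 6 mm. Origin: centre of its underside; x points from its front (towards the robot) to its hinge side, y to its left, z up. On its front a grey ledge, x -90 to -150 mm, y -95 to +75 mm, flat top at z 76 mm, carries the bolt.
- lid (a joint): Hinge of the carrier's blue lid, rad: 0 fully shut, flat on the rim; grows as it opens upward, to at most 1.6. Starts 0.8 to 1.25, leaning over the box with its front edge up. Stiff hinge (0.4 N m friction, 0.24 N m weight): the lid stays where it is left; a push of 1 to 5 N on its outer face near the front edge closes it.
- lid_hinge (a point): Middle of the lid's hinge axis, at carrier x +93, y 0, z 80 mm; the axis runs along the carrier's y. At lid angle a, a point of the lid's underside r mm from the hinge is at x = 93 - r cos a, z = 80 + r sin a.
- lid_edge (a point): Middle of the lid's front edge on its outer (upper) face. The lid is a flat panel, 190 mm from hinge to front edge, 264 mm wide, 8 mm thick; shut, its top is at z 88 mm. A steel loop, the catch, sticks out 45 mm past the front edge at carrier y +8 to +42 mm, its top 18 mm above the lid's underside.
- bolt (a joint): Slide of the bolt on the front ledge, m: 0 to 0.012 at the start (withdrawn), 0.050 fully across, at its stop, in the lid's catch. It moves along the carrier's +y (to the left seen from the robot), against 2 N of friction and stays where it is left.
- bolt_lug (a point): Top centre of the bolt's red lug: a block 20 (x) by 20 (y) mm, from 81 to 115 mm above the bench; at carrier x -125, y -65 mm when the bolt reads 0. A steel rod, 10 mm thick at height 85 mm, runs along y from 35 mm on its -y side to 55 mm on its +y side, through a small guide (to height 92 mm). Push on the lug's -y side, with the fingertips above the rod and guide.
- tart0: Loose custard tart in a foil cup inside the carrier, 72 mm across, 25 mm high, 60 g, upright. Origin at the centre of its underside. Not to be moved.
- tart1: Loose custard tart in a foil cup inside the carrier, 72 mm across, 25 mm high, 60 g, upright. Origin at the centre of its underside. Not to be moved.
- tart2: Loose custard tart in a foil cup inside the carrier, 72 mm across, 25 mm high, 60 g, upright. Origin at the centre of its underside. Not to be moved.
- tart3: Loose custard tart in a foil cup inside the carrier, 72 mm across, 25 mm high, 60 g, upright. Origin at the centre of its underside. Not to be moved.
- tart4: Loose custard tart in a foil cup inside the carrier, 72 mm across, 25 mm high, 60 g, upright. Origin at the centre of its underside. Not to be moved.
- spare_tart: Loose custard tart in a foil cup standing on the bench at the carrier's right, 72 mm across, 25 mm high. Origin at the centre of its underside. Bystander.
- squeeze_bottle: Yellow sauce bottle with red cap, 60 mm across, 170 mm high, at the left. Origin at the centre of its underside. Bystander.
- sprinkle_jar: Amber jar with steel cap, 66 mm across, 90 mm high, at the left. Origin at the centre of its underside. Bystander.
- bowl: Steel bowl, 120 mm across, 55 mm high, at the right. Origin at the centre of its underside. Bystander.
- palette_knife: Palette knife with black handle lying flat at the right, along its own x, about 250 mm long. Origin at the centre of its underside. Bystander.

How it is judged:
On the way, in this order (a step that is already met when the one before it is completed fails the run):
1. the lid is pushed fully shut while the bolt is still withdrawn (value of joint lid below 0.04 rad and value of joint bolt below 0.025 m), for 0.2 s.
2. the bolt is pushed across into the catch, the lid staying shut (value of joint bolt above 0.043 m and value of joint lid below 0.04 rad), for 0.2 s.
At the end, for the whole second after the job is handed in: The lid is shut (within 0.04 rad, about 8 mm at its front edge), the bolt is across to within 7 mm of its stop, every tart and bystander is at rest within 30 mm of where it began (all of step 2 and not (distance of any of tart0, tart1, tart2, tart3, tart4, spare_tart, squeeze_bottle, sprinkle_jar, bowl, palette_knife from where it was at the start of the episode above 0.03 m) and not (linear speed of any of tart0, tart1, tart2, tart3, tart4, spare_tart, squeeze_bottle, sprinkle_jar, bowl, palette_knife above 0.02 m/s)); the robot touches nothing.
It fails at once if the fingers press on the carrier, its lid or its bolt with over 80 N (contact force between the fingers and carrier above 80 N).
It fails at once if the lid slams (closes faster than 3 rad/s) (velocity of joint lid below -3 rad/s).
It fails at once if a tart or another loose thing is lifted or shifted by more than 30 mm (distance of any of tart0, tart1, tart2, tart3, tart4, spare_tart, squeeze_bottle, sprinkle_jar, bowl, palette_knife from where it was at the start of the episode above 0.03 m).
It fails at once if a tart or bottle is tipped (angle between any of tart0, tart1, tart2, tart3, tart4, spare_tart, squeeze_bottle, sprinkle_jar, bowl's own z axis and vertical above 0.5 rad).
It fails at once if the arm, rather than the fingers, pushes on the carrier (contact force between the arm and carrier above 8 N).
It also fails if it takes over 42 s, if anything falls off the work surface, if the arm or the gripper's body presses on something with over 40 N, if the wrist force passes 120 N, or if a joint passes its speed limit or range.

### The arm

A 6-joint arm with a two-finger parallel gripper is mounted at the origin on the work surface. World frame = base frame: x ahead of the robot, y to its left, z up, the work surface at z = 0. Lengths are in m, angles in rad, forces in N, time in s.
With the tool pointing down it reaches from about 0.35 to 0.775 m from the base axis. Payload 5.5 kg.
Tool frame: the origin (TCP) lies between the finger pads; the fingertips stand 8 mm ahead of it and the grasp point (between the pads) lies 11 mm behind it (ctrl.finger_overhang is the distance from the TCP to the fingertips, in m); y points along the fingers, z is the direction in which the jaws open and shut, and the axes are right-handed (so a half turn about y gives the same grasp; the last joint's range is limited). The gripper opens to 85 mm and grips with 20 to 120 N. Pads are 22 mm wide; open, the fingers measure 114 mm over their backs; the gripper's body (76 mm by 85 mm) begins 54 mm behind the grasp point. The pads swing forward as they close: fully open they stand 13 mm farther back than shut.
Start: joints at [-1.327, 0.313, 0.046, 1.304, 0, 1.431], TCP at [0.215, -0.533, 0.239] pointing down, gripper open.
Joint ranges: [-2.76, 2.76], [-0.86, 1.69], [-1.03, 1.26], [-2.2, 2.34], [-1.47, 1.5], [-3.14, 3.14]. Speed limits (rad/s): [2.57, 2.57, 3.14, 3.14, 3.14, 3.14].

### API

Orientations are given as a unit quaternion [x, y, z, w].
In Python, from workcell import ctrl gives the robot as it stands.
- The arm moves only by the tool drive_tool, never from a script. Its argument "targets" is a list that holds one entry, the list of rows, each a list of 7 numbers: the turn, a rotation vector about the tool's x, y, z in rad, then the shift along the tool's x, y, z in mm, then the opening, from 0 (shut) to 1 (fully open). In form: [[[wx, wy, wz, dx, dy, dz, jaw], ...]]. A call has 1 to 5 rows; each row shifts and turns the pose as measured when the row begins, along the tool's axes as they then stand; what a row does not reach is not made up. A row lasts 1/12 s, in which the tool goes at most 41.7 mm and 7.16 degrees, less where a joint would pass 70% of its speed; a pose out of reach is approached as far as the arm can. A call is refused whole if a number of a shift passes 41.7 or a number of a turn 0.125, either way. A call with a gripper value outside its range is refused whole. The fingers move at their own pace and stop on an object; the grip force is fixed at half the most. Time passes only in rows, so rows that do not move let the fingers close. It gives the time, the measured TCP pose, the force and the opening at its end, in the units of the state.
- ctrl.read_state(): the state, without advancing time (a new reading comes with each control period).
- ctrl.get_image(name): name is "scene" or "top"; returns a dict with "color" (480x640x3 uint8, red, green, blue), "K" (3x3 intrinsics, pixels), "D" ([k1, k2, p1, p2, k3] as OpenCV has them; the pictures are not rectified), "pose" (4x4, takes a point from camera to world coordinates). Camera axes: x right, y down, z forward; pixel columns grow to the right and rows downward; lengths in m; the calibration is good to about 2 mm. A picture is of the moment at which its call begins. There is no depth.
- ctrl.job_done(): hands the job in, once; it reports no verdict.
The state is a dict: "clock": time; "q": joint angles; "qvel": joint speeds; "joint_efforts": joint torques, N m; "eef_pos": TCP position; "ee_rot": TCP orientation; "ft_force": force on the tool from outside, world axes, zero at the start; "moment": the same for the moment, N m; "opening": opening from 0.0 (shut) to 1.0 (fully open).
Only numpy, scipy, OpenCV 4.12 (cv2) and the standard library are available. Lean on these libraries where they do the work, as an engineer would, in place of code of your own. Each camera call takes 0.05 s, during which the arm holds its last target.

## Working session

There is one attempt and no reset: what is moved stays moved. The work goes in short steps, Python scripts to look and compute and a tool call to move; the robot and the scene stay as the last step left them, time stands still between calls to the robot, and variables do not carry over. Pictures are saved under pics/ and viewed, and the job is handed in when it is done.

Besides the shell and the picture viewer there is one more tool, called after "Call:" as name(argument=value, ...) on one line, values as JSON. drive_tool: Moves the arm, as the interface text tells. Its arguments: {"type":"object","properties":{"targets":{"type":"array","items":{"type":"array","items":{"type":"array","items":{"type":"number"}}}}},"required":["targets"]}

```bash
mkdir -p pics
python3 - <<'E'
from workcell import ctrl
import cv2,numpy as np
for n in("scene","top"):
    r=ctrl.get_image(n);cv2.imwrite(f"pics/{n}0.png",r["color"][:,:,::-1]);np.savez(f"{n}0.npz",**{k:np.array(r[k]) for k in("K","D","pose","color")})
    print(n,r["K"],r["D"],r["pose"])
print(ctrl.read_state())
E
```

```text
scene [[440.79792615   0.         322.92317849]
 [  0.         440.79792615 236.79056333]
 [  0.           0.           1.        ]] [0.02103611 0.         0.         0.         0.        ] [[-0.83556646 -0.42184564  0.35195872  0.06735861]
 [-0.54924622  0.65604213 -0.51762662  0.62450446]
 [-0.01254122 -0.62582344 -0.77986392  1.04151551]
 [ 0.          0.          0.          1.        ]]
top [[450.35782697   0.         316.90330629]
 [  0.         450.35782697 247.52484849]
 [  0.           0.           1.        ]] [-0.04125662  0.          0.          0.          0.        ] [[ 5.65981976e-04 -9.70798915e-01  2.39894033e-01  2.58807703e-01]
 [-9.99989719e-01 -1.62877360e-03 -4.23201641e-03 -3.24081209e-03]
 [ 4.49917001e-03 -2.39889171e-01 -9.70789855e-01  1.20532236e+00]
 [ 0.00000000e+00  0.00000000e+00  0.00000000e+00  1.00000000e+00]]
{'clock': 0.1, 'q': array([-1.32661995e+00,  3.13918110e-01,  4.50823283e-02,  1.30363062e+00,
       -7.10157482e-06,  1.43124756e+00]), 'qvel': array([ 1.83251609e-03, -1.24100337e-03,  3.15085809e-03, -9.25089187e-05,
        3.62127371e-04, -1.64864957e-04]), 'joint_efforts': array([ 1.79937884e-03, -4.81724775e+01,  2.99243510e+01,  1.27639709e-02,
       -1.68492174e-04, -3.34107973e-06]), 'eef_pos': array([ 0.21517097, -0.53272611,  0.23849795]), 'ee_rot': array([-0.13486985,  0.69472119, -0.69354215,  0.13480308]), 'ft_force': array([-0.21888863, -0.51917418,  0.66999114]), 'moment': array([ 0.00871869,  0.00517795, -0.02007023]), 'opening': 0.9987003228318477}
```

View pics/scene0.png

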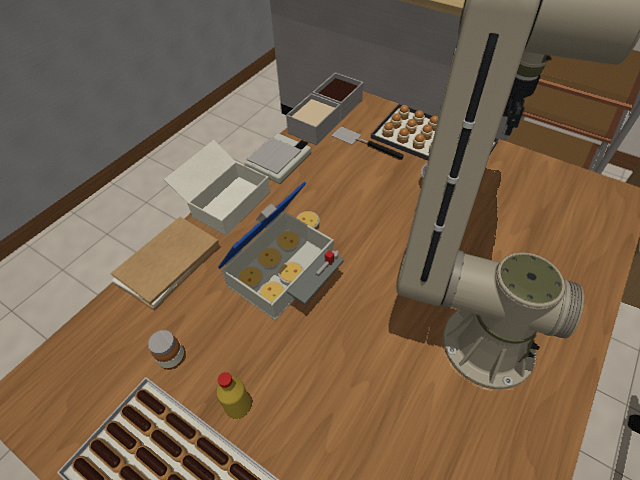

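View pics/top0.png

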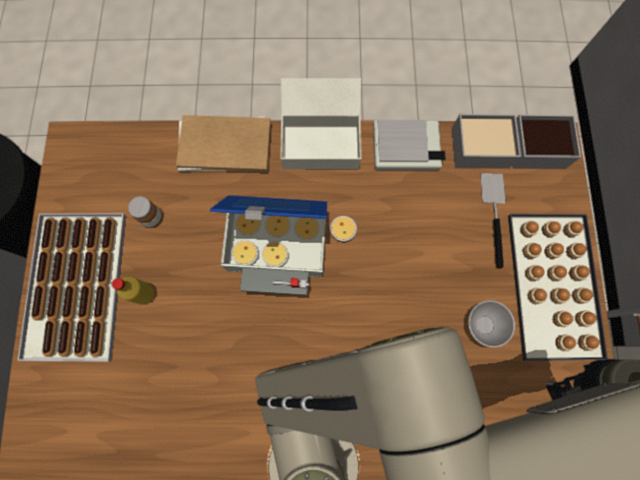

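The top view shows the carrier around (275,240), its lid edge running about (212,208) to (327,210), and the red lug at about (295,283). I'll zoom in to get exact corners.

Run:
```python
import cv2
a=cv2.imread("pics/top0.png")[185:305,200:360];cv2.imwrite("pics/tz.png",cv2.resize(a,None,fx=5,fy=5,interpolation=cv2.INTER_CUBIC))
a=cv2.imread("pics/scene0.png")[175:325,210:360];cv2.imwrite("pics/sz.png",cv2.resize(a,None,fx=4,fy=4,interpolation=cv2.INTER_CUBIC))
```

```text
(no output)
```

View pics/tz.png

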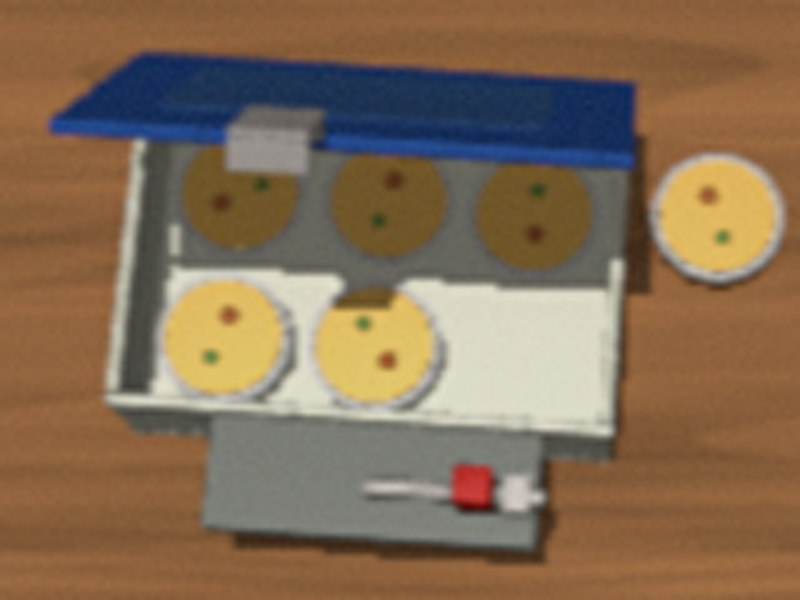

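View pics/sz.png

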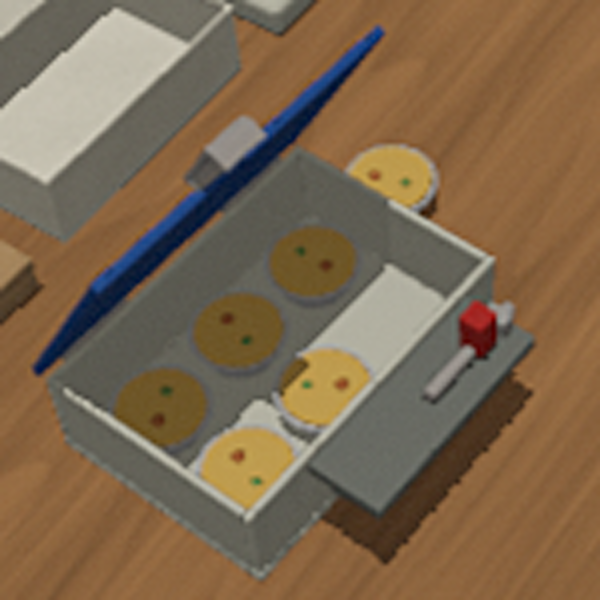

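```bash
cat > fit.py <<'E'
import cv2,numpy as np
from scipy.optimize import least_squares
C={n:np.load(f"{n}0.npz") for n in("scene","top")}
def proj(n,P):
    c=C[n];T=np.linalg.inv(c["pose"]);r,_=cv2.Rodrigues(T[:3,:3])
    return cv2.projectPoints(np.array(P,float).reshape(-1,1,3),r,T[:3,3],c["K"],c["D"])[0].reshape(-1,2)
def carr(p,P):
    P=np.array(P,float)/1000;c,s=np.cos(p[2]),np.sin(p[2])
    return np.c_[p[0]+c*P[:,0]-s*P[:,1],p[1]+s*P[:,0]+c*P[:,1],P[:,2]]
def lid(a,r,t,y): return [93-r*np.cos(a)+t*np.sin(a),y,80+r*np.sin(a)+t*np.cos(a)]
def model(p):
    a,b=p[3],p[4]*1000
    top=[(-150,75,76),(-150,-95,76),(-90,130,80),(-90,-130,80),lid(a,190,0,132),lid(a,190,0,-132),lid(a,190,8,132),lid(a,190,8,-132),lid(a,0,8,132),lid(a,0,8,-132),(-125,-65+b,115)]
    sc=[(-150,75,76),(-150,-95,76),(-90,-130,80),(-90,130,80),lid(a,190,4,132),lid(a,190,4,-132),lid(a,0,6,132)]
    return proj("top",carr(p,top)),proj("scene",carr(p,sc))
tz=np.array([(203,525),(538,547),(105,402),(613,437),(50,132),(633,165),(52,120),(635,153),(143,52),(635,83),(473,482)])
sz=np.array([(378,512),(533,343),(492,262),(248,517),(95,288),(380,32),(38,372)])
ot=(tz+.5)/5-.5+[200,185]; os_=(sz+.5)/4-.5+[210,175]
f=lambda p:np.r_[(model(p)[0]-ot).ravel(),(model(p)[1]-os_).ravel()]
s=least_squares(f,[.53,.1,0,1.,.005],loss="soft_l1")
if __name__=="__main__":
    print(s.x);m=model(s.x);print(np.round(m[0]-ot,1));print(np.round(m[1]-os_,1))
    p=s.x
    for nm,P in dict(hinge=(93,0,80),edge=lid(p[3],190,8,0),shutedge=(-97,0,88),lug=(-125,-65+1000*p[4],115),lugend=(-125,-15,115)).items(): print(nm,np.round(carr(p,[P])[0],4))
E
python3 fit.py
```

```text
[ 0.57157807  0.10199712 -0.06323873  1.05334926  0.00257943]
[[-0.3  0.6]
 [-0.2  0.5]
 [ 0.1  0.2]
 [ 0.2 -0.3]
 [-0.2  0.5]
 [ 0.7  1.2]
 [-0.6 -0.6]
 [ 0.5  0.1]
 [-0.3 -0.4]
 [ 0.9 -0.5]
 [-0.   0.3]]
[[-0.1  0. ]
 [ 0.3 -1.9]
 [ 0.3 -1.1]
 [-0.3  1. ]
 [-0.9  0.5]
 [ 0.  -1.2]
 [-2.1  0.1]]
hinge [0.6644 0.0961 0.08  ]
edge [0.5775 0.1016 0.2491]
shutedge [0.4748 0.1081 0.088 ]
lug [0.4429 0.0476 0.115 ]
lugend [0.4459 0.0949 0.115 ]
```

```bash
cat > h.py <<'E'
import numpy as np,sys
from workcell import ctrl
from scipy.spatial.transform import Rotation as R
from fit import s,carr
p=s.x
# desired tool frame: y down, x or z along carrier
def go(P,yaw,step,tilt=0):
    st=ctrl.read_state();Rc=R.from_quat(st["ee_rot"])
    Z=np.array([np.cos(yaw),np.sin(yaw),0]);Y=np.array([0,0,-1.]);X=np.cross(Y,Z)
    Rd=R.from_matrix(np.c_[X,Y,Z])
    d=Rc.inv().apply(np.array(P)-st["eef_pos"])*1000;w=(Rc.inv()*Rd).as_rotvec()
    print("t",st["clock"],"pos",np.round(st["eef_pos"],4),"F",np.round(st["ft_force"],1),"tool shift mm",np.round(d,1),"turn",np.round(w,3),"op",round(st["opening"],2))
    print(Rc.as_matrix().round(2).tolist(),st["q"].round(2))
E
python3 - <<'E'
from h import *
t=carr(p,[(93+15,-20,0)])[0];print(t)
for yaw in (p[2],p[2]+np.pi/2,p[2]-np.pi/2,p[2]+np.pi): print(yaw);go([t[0],t[1],.34],yaw,1)
E
```

```text
[0.67809826 0.07521187 0.        ]
-0.06323872721010608
t 0.1 pos [ 0.2152 -0.5327  0.2385] F [-0.2 -0.5  0.7] tool shift mm [-656.9 -100.7 -390.6] turn [ 1.000e-03 -1.124e+00 -1.000e-03] op 1.0
[[-0.93, -0.0, 0.37], [-0.37, 0.0, -0.93], [-0.0, -1.0, -0.0]] [-1.33  0.31  0.05  1.3  -0.    1.43]
1.5075575995847905
t 0.1 pos [ 0.2152 -0.5327  0.2385] F [-0.2 -0.5  0.7] tool shift mm [-656.9 -100.7 -390.6] turn [ 0.000e+00 -2.695e+00 -2.000e-03] op 1.0
[[-0.93, -0.0, 0.37], [-0.37, 0.0, -0.93], [-0.0, -1.0, -0.0]] [-1.33  0.31  0.05  1.3  -0.    1.43]
-1.6340350540050026
t 0.1 pos [ 0.2152 -0.5327  0.2385] F [-0.2 -0.5  0.7] tool shift mm [-656.9 -100.7 -390.6] turn [0.002 0.447 0.   ] op 1.0
[[-0.93, -0.0, 0.37], [-0.37, 0.0, -0.93], [-0.0, -1.0, -0.0]] [-1.33  0.31  0.05  1.3  -0.    1.43]
3.078353926379687
t 0.1 pos [ 0.2152 -0.5327  0.2385] F [-0.2 -0.5  0.7] tool shift mm [-656.9 -100.7 -390.6] turn [1.000e-03 2.018e+00 2.000e-03] op 1.0
[[-0.93, -0.0, 0.37], [-0.37, 0.0, -0.93], [-0.0, -1.0, -0.0]] [-1.33  0.31  0.05  1.3  -0.    1.43]
```

Call:
drive_tool(targets=[[[0,-0.12,0,0,-35,0,0],[0,-0.12,0,0,-35,0,0],[0,-0.12,0,0,-35,0,0],[0,-0.12,0,0,0,0,0],[0,-0.12,0,0,0,0,0]]])

```text
clock: 0.52
eef_pos: [0.2142, -0.5288, 0.3412]
ee_rot: [-0.339, 0.626, -0.614, 0.342]
ft_force: [-0.2, -0.8, -0.2]
opening: 0.299
```

Call:
drive_tool(targets=[[[0,-0.12,0,0,0,0,0],[0,-0.12,0,0,0,0,0],[0,-0.12,0,0,0,0,0],[0,-0.12,0,0,0,0,0],[0,0,0,0,0,0,0]]])

```text
clock: 0.93
eef_pos: [0.2143, -0.529, 0.3414]
ee_rot: [-0.481, 0.521, -0.51, 0.487]
ft_force: [-1.0, 0.6, 0.2]
opening: 0.002
```

```bash
cat > g.py <<'E'
from h import *
a=list(map(float,sys.argv[1:4]))  # carrier x,y,z mm of TCP
go(carr(p,[a])[0],p[2],1)
c,s_=np.cos(p[2]),np.sin(p[2]);e=ctrl.read_state()["eef_pos"]-[p[0],p[1],0]
print("carrier pos",np.round([1000*(c*e[0]+s_*e[1]),1000*(-s_*e[0]+c*e[1]),1000*e[2]],1))
E
python3 g.py 50 -20 345
```

```text
t 0.9333 pos [ 0.2143 -0.529   0.3414] F [-1.   0.6  0.2] tool shift mm [-631.9    5.2  367.3] turn [ 0.005  0.001 -0.017] op 0.0
[[-0.06, -0.0, 1.0], [-1.0, 0.02, -0.06], [-0.02, -1.0, -0.01]] [-1.33  0.32  0.3   1.57  0.    0.31]
carrier pos [-316.7 -652.3  341.4]
```

Call:
drive_tool(targets=[[[0,0,-0.01,-33,0,23,0],[0,0,0,-33,0,23,0],[0,0,0,-33,0,23,0],[0,0,0,-33,0,23,0],[0,0,0,-33,0,23,0]]])

```text
clock: 1.35
eef_pos: [0.3394, -0.3741, 0.3368]
ee_rot: [-0.475, 0.528, -0.518, 0.476]
ft_force: [0.9, -0.9, 0.1]
opening: -0.001
```

Call:
drive_tool(targets=[[[0,0,0,-33,0,23,0],[0,0,0,-33,0,23,0],[0,0,0,-33,0,23,0],[0,0,0,-33,0,23,0],[0,0,0,-33,0,23,0]]])

```text
clock: 1.77
eef_pos: [0.4736, -0.2141, 0.3364]
ee_rot: [-0.469, 0.534, -0.523, 0.47]
ft_force: [0.9, -1.4, 0.3]
opening: 0.003
```

```bash
python3 g.py 50 -20 345
```

```text
t 1.7667 pos [ 0.4736 -0.2141  0.3364] F [ 0.9 -1.4  0.3] tool shift mm [-308.2   -6.4  111.2] turn [ 0.011 -0.054 -0.012] op 0.0
[[-0.12, -0.01, 0.99], [-0.99, 0.01, -0.12], [-0.01, -1.0, -0.01]] [-0.58  0.21  0.14  1.52  0.    1.11]
carrier pos [ -77.9 -321.6  336.4]
```

Call:
drive_tool(targets=[[[0,-0.02,-0.01,-33,-2,12,0],[0,-0.02,0,-33,-2,12,0],[0,-0.01,0,-33,-2,12,0],[0,0,0,-33,-2,12,0],[0,0,0,-33,0,12,0]]])

```text
clock: 2.18
eef_pos: [0.5526, -0.0459, 0.3421]
ee_rot: [-0.482, 0.524, -0.516, 0.476]
ft_force: [0.7, -0.2, 0.1]
opening: 0.003
```

Call:
drive_tool(targets=[[[0,-0.01,-0.01,-33,-2,12,0],[0,-0.01,0,-33,-2,12,0],[0,-0.01,0,-33,-2,12,0],[0,-0.01,0,-30,-2,12,0],[0,0,0,0,0,0,0]]])

```text
clock: 2.6
eef_pos: [0.6125, 0.0923, 0.3458]
ee_rot: [-0.492, 0.516, -0.51, 0.481]
ft_force: [-2.0, -0.9, -1.4]
opening: 0.001
```

```bash
python3 g.py 50 -20 345
```

```text
t 2.6 pos [0.6125 0.0923 0.3458] F [-2.  -0.9 -1.4] tool shift mm [13.   0.7  8.4] turn [0.017 0.01  0.006] op 0.0
[[-0.05, -0.02, 1.0], [-1.0, -0.01, -0.05], [0.01, -1.0, -0.02]] [ 0.02  0.43  0.47  1.63 -0.    1.65]
carrier pos [ 41.5  -7.1 345.8]
```

Call:
drive_tool(targets=[[[0.01,0.01,0,13,20,9,0],[0,0,0,0,25,2,0],[0,0,0,0,25,0,0],[0,0,0,0,25,0,0],[0,0,0,0,12,0,0]]])

```text
clock: 3.02
eef_pos: [0.6244, 0.0813, 0.236]
ee_rot: [0.483, -0.517, 0.519, -0.479]
ft_force: [-0.3, -0.4, -0.6]
opening: 0.0
```

```bash
python3 g.py 50 -20 230
python3 - <<'E'
from workcell import ctrl
import cv2,numpy as np
r=ctrl.get_image("scene")["color"][:,:,::-1][120:300,200:400];cv2.imwrite("pics/s1.png",cv2.resize(r,None,fx=3,fy=3))
E
```

```text
t 3.0167 pos [0.6244 0.0813 0.236 ] F [-0.3 -0.4 -0.6] tool shift mm [ 2.7  6.  -4. ] turn [ 0.002 -0.011  0.006] op 0.0
[[-0.07, -0.0, 1.0], [-1.0, -0.01, -0.07], [0.01, -1.0, -0.0]] [ 0.01  0.43  0.2   1.35 -0.01  1.65]
carrier pos [ 54.  -17.3 236. ]
```

View pics/s1.png

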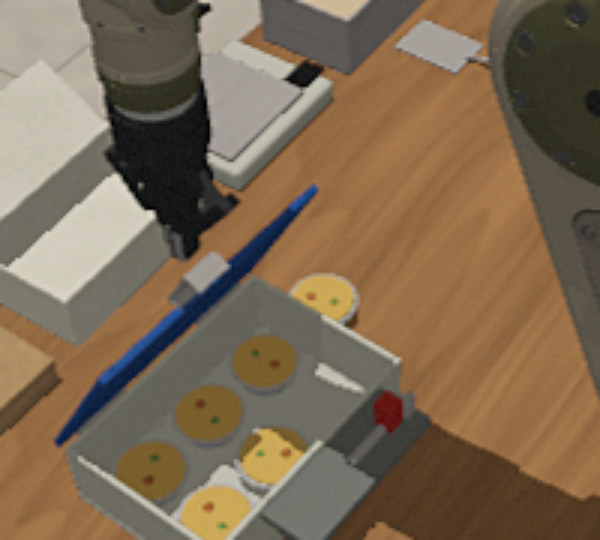

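Run:
```python
import numpy as np
for a in [1.2,1.05,.95,.85,.75,.65,.55,.45,.35,.25,.15,.1,.05,0]:
    print(a,round(93-175*np.cos(a)+8*np.sin(a)+15,1),round(88+175*np.sin(a)+8*np.cos(a),1))
```

```text
1.2 52.0 254.0
1.05 27.9 243.8
0.95 12.7 235.0
0.85 -1.5 224.8
0.75 -14.6 213.1
0.65 -26.5 200.3
0.55 -37.0 186.3
0.45 -46.1 171.3
0.35 -53.6 155.5
0.25 -59.6 139.0
0.15 -63.8 122.1
0.1 -65.3 113.4
0.05 -66.4 104.7
0 -67.0 96.0
```

Call:
drive_tool(targets=[[[0,-0.01,0,2,-6,-13,0],[0,0,0,0,-2,-13,0],[0,0,0,0,4,-8,0],[0,0,0,0,5,-8,0],[0,0,0,0,5,-7,0]]])

```text
clock: 3.48
eef_pos: [0.5742, 0.0811, 0.2277]
ee_rot: [0.483, -0.519, 0.52, -0.477]
ft_force: [2.0, 1.9, -0.2]
opening: -0.002
```

```bash
python3 g.py 0 -20 225
```

```text
t 3.4833 pos [0.5742 0.0811 0.2277] F [ 2.   1.9 -0.2] tool shift mm [-0.7  2.7 -3.9] turn [ 0.005 -0.016  0.006] op -0.0
[[-0.08, -0.01, 1.0], [-1.0, -0.01, -0.08], [0.01, -1.0, -0.01]] [ 0.    0.33  0.04  1.29 -0.01  1.66]
carrier pos [  3.9 -20.7 227.7]
```

Contact appears to have started (about 2 N in +x). I'll keep following the arc.

Call:
drive_tool(targets=[[[0,-0.01,0,0,7,-8,0],[0,0,0,0,8,-8,0],[0,0,0,0,8,-8,0],[0,0,0,0,8,-7,0],[0,0,0,0,8,-6,0]]])

```text
clock: 3.9
eef_pos: [0.5392, 0.0829, 0.1942]
ee_rot: [0.478, -0.518, 0.523, -0.479]
ft_force: [-0.5, 1.5, 1.9]
opening: 0.001
```

```bash
python3 g.py -37 -20 186;python3 - <<'E'
from workcell import ctrl
import cv2,numpy as np
r=ctrl.get_image("scene")["color"][:,:,::-1][120:300,200:400];cv2.imwrite("pics/s2.png",cv2.resize(r,None,fx=3,fy=3))
E
```

```text
t 3.9 pos [0.5392 0.0829 0.1942] F [-0.5  1.5  1.9] tool shift mm [-1.   8.1 -6. ] turn [-0.007 -0.021  0.004] op 0.0
[[-0.08, 0.01, 1.0], [-1.0, -0.0, -0.08], [0.0, -1.0, 0.01]] [ 0.01  0.27 -0.13  1.17 -0.    1.66]
carrier pos [-31.1 -21.1 194.2]
```

View pics/s2.png

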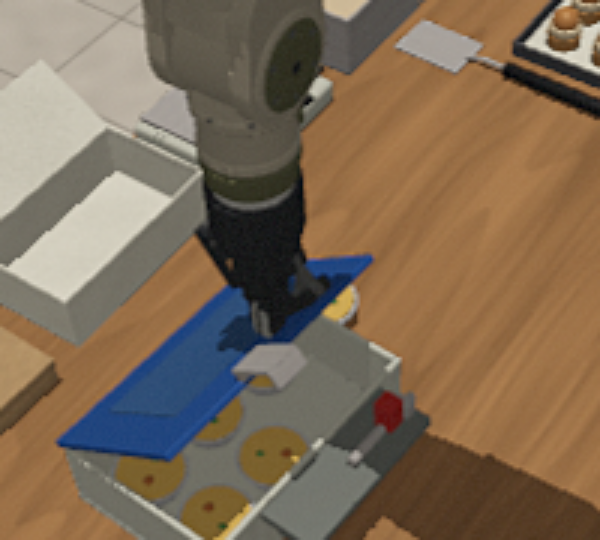

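The lid is closing with the fingertip on its outer face: the tip is at about (265,330) and the catch at (270,365). I'll continue down the arc.

Call:
drive_tool(targets=[[[0,-0.01,0,0,8,-6,0],[0,-0.01,0,0,8,-5,0],[0,0,0,0,8,-5,0],[0,0,0,0,9,-4,0],[0,0,0,0,9,-3,0]]])

```text
clock: 4.37
eef_pos: [0.5172, 0.0838, 0.1537]
ee_rot: [0.48, -0.513, 0.521, -0.484]
ft_force: [-0.5, -0.4, 0.6]
opening: 0.002
```

Call:
drive_tool(targets=[[[0,0,0,0,9,-3,0],[0,0,0,0,9,-3,0],[0,0,0,0,9,-2,0],[0,0,0,0,7,-2,0],[0,0,0,0,5,0,0]]])

```text
clock: 4.78
eef_pos: [0.5057, 0.0842, 0.1097]
ee_rot: [0.48, -0.514, 0.521, -0.483]
ft_force: [-1.8, -0.3, 1.8]
opening: -0.004
```

```bash
python3 g.py -66 -20 96
```

```text
t 4.7833 pos [0.5057 0.0842 0.1097] F [-1.8 -0.3  1.8] tool shift mm [-2.  13.7 -1.6] turn [-0.011 -0.009  0.004] op -0.0
[[-0.07, 0.01, 1.0], [-1.0, -0.0, -0.07], [0.0, -1.0, 0.01]] [ 0.01  0.27 -0.35  0.94 -0.    1.65]
carrier pos [-64.6 -21.9 109.7]
```

Call:
drive_tool(targets=[[[0,0,0,0,4,-1,0],[0,0,0,0,4,0,0],[0,0,0,0,4,0,0],[0,0,0,0,2,0,0]]])

```text
clock: 5.12
eef_pos: [0.5046, 0.0841, 0.0957]
ee_rot: [0.48, -0.514, 0.521, -0.483]
ft_force: [-12.4, -0.5, 38.0]
opening: -0.003
```

```bash
python3 g.py -66 -20 96
```

```text
t 5.1167 pos [0.5046 0.0841 0.0957] F [-12.4  -0.5  38. ] tool shift mm [-2.1 -0.3 -0.3] turn [-0.01  -0.009  0.004] op -0.0
[[-0.07, 0.01, 1.0], [-1.0, -0.0, -0.07], [0.0, -1.0, 0.01]] [ 0.01  0.28 -0.37  0.91 -0.    1.65]
carrier pos [-65.7 -22.1  95.7]
```

There's a firm stop at the nominal shut height. I'll ease off, hold briefly, then lift and check.

Call:
drive_tool(targets=[[[0,0,0,0,0,0,0],[0,0,0,0,-1,0,0],[0,0,0,0,-2,0,0],[0,0,0,0,-20,0,0],[0,0,0,0,-30,0,0]]])

```text
clock: 5.53
eef_pos: [0.5008, 0.0841, 0.1455]
ee_rot: [0.483, -0.516, 0.519, -0.48]
ft_force: [0.1, -0.6, 0.5]
opening: -0.004
```

Call:
drive_tool(targets=[[[0,0,0,30,-20,0,0],[0,0,0,35,0,-10,0],[0,0,0,35,0,-20,0],[0,0,0,0,0,-20,0]]])

```text
clock: 5.87
eef_pos: [0.451, -0.0148, 0.172]
ee_rot: [0.481, -0.51, 0.522, -0.485]
ft_force: [-0.1, 0.2, 0.4]
opening: 0.003
```

```bash
python3 g.py -125 -100 150;python3 - <<'E'
from workcell import ctrl
import cv2,numpy as np
r=ctrl.get_image("scene")["color"][:,:,::-1];cv2.imwrite("pics/s3f.png",r);r=r[170:330,200:400];cv2.imwrite("pics/s3.png",cv2.resize(r,None,fx=4,fy=3.75))
r=ctrl.get_image("top")["color"][:,:,::-1];cv2.imwrite("pics/t3f.png",r)
E
```

```text
t 5.8667 pos [ 0.451  -0.0148  0.172 ] F [-0.1  0.2  0.4] tool shift mm [-24.3  21.6 -12.4] turn [-0.016 -0.002  0.007] op 0.0
[[-0.07, 0.02, 1.0], [-1.0, -0.01, -0.07], [0.01, -1.0, 0.02]] [-0.21  0.1  -0.4   1.06 -0.    1.43]
carrier pos [-112.9 -124.1  172. ]
```

View pics/s3.png

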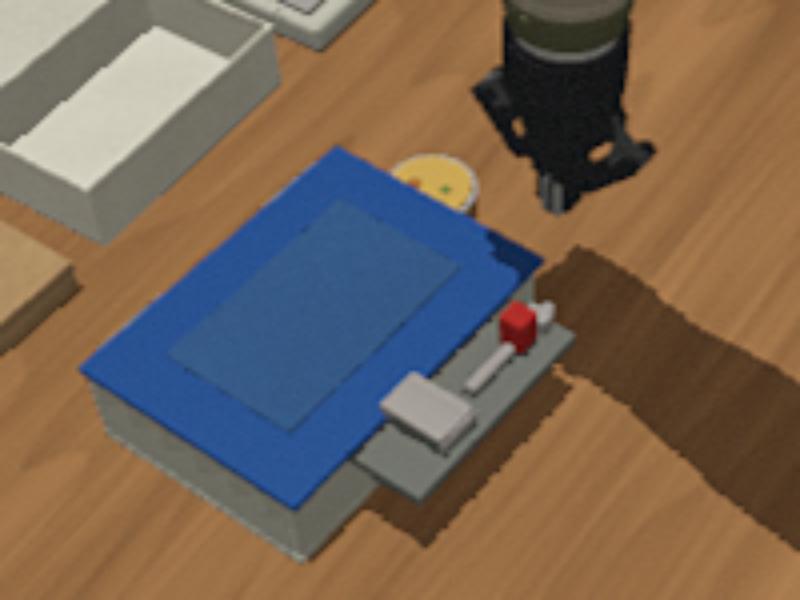

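View pics/t3f.png

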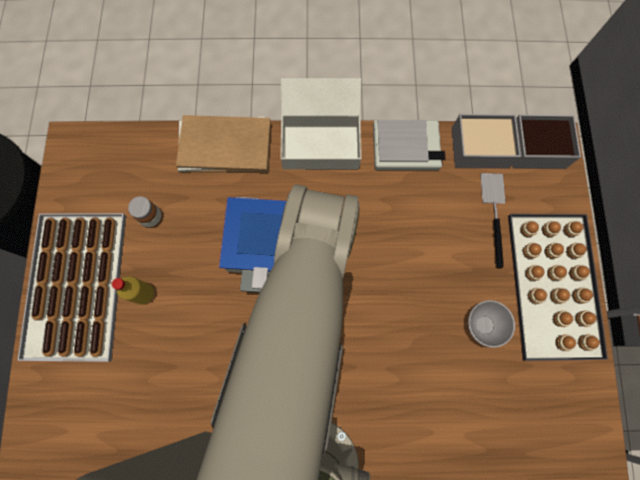

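The lid is flat and shut, and the bolt is still withdrawn, with the lug at about (518,327) in the crop. Next I'll descend behind the lug.

Call:
drive_tool(targets=[[[-0.01,0,0,-12,0,-12,0],[0,0,0,-12,10,0,0],[0,0,0,0,20,0,0],[0,0,0,0,15,0,0],[0,0,0,0,8,0,0]]])

```text
clock: 6.38
eef_pos: [0.4407, 0.0175, 0.1185]
ee_rot: [0.483, -0.513, 0.518, -0.485]
ft_force: [0.8, -0.5, 0.7]
opening: 0.001
```

```bash
python3 g.py -125 -100 107;python3 - <<'E'
from workcell import ctrl
import cv2,numpy as np
r=ctrl.get_image("scene")["color"][:,:,::-1];r=r[170:330,200:400];cv2.imwrite("pics/s4.png",cv2.resize(r,None,fx=4,fy=3.75))
E
```

```text
t 6.3833 pos [0.4407 0.0175 0.1185] F [ 0.8 -0.5  0.7] tool shift mm [ 7.4 11.5  0.2] turn [-0.007  0.     0.003] op 0.0
[[-0.06, 0.01, 1.0], [-1.0, -0.0, -0.06], [0.0, -1.0, 0.01]] [-0.14  0.13 -0.5   0.93 -0.    1.49]
carrier pos [-125.3  -92.6  118.5]
```

View pics/s4.png

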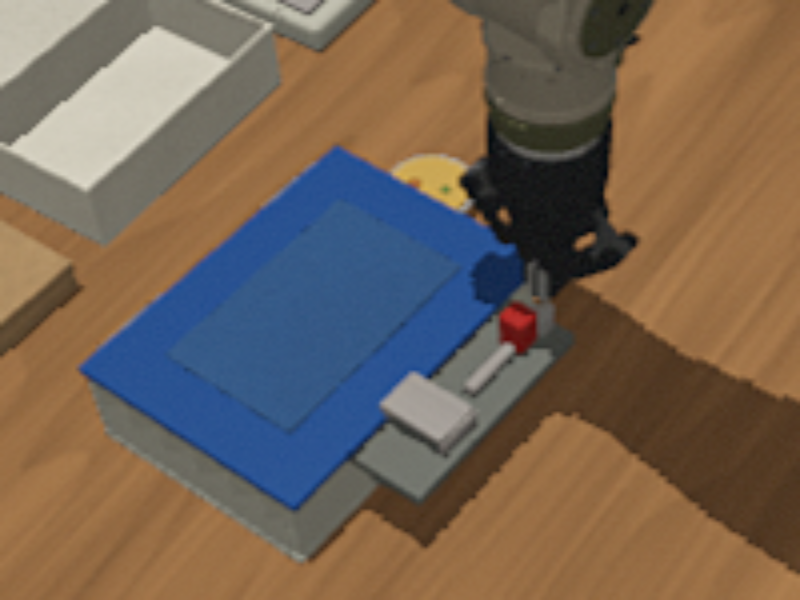

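The fingertips are just behind the lug on its −y side and don't touch it. I'll lower about 12 mm, then push +y.

Call:
drive_tool(targets=[[[0,0,0,4,6,0,0],[0,0,0,0,5,0,0],[0,0,0,-6,0,0,0],[0,0,0,-6,0,0,0],[0,0,0,-6,0,0,0]]])

```text
clock: 6.85
eef_pos: [0.4413, 0.0331, 0.1055]
ee_rot: [0.484, -0.514, 0.517, -0.484]
ft_force: [-0.6, -1.8, -1.2]
opening: 0.003
```

```bash
python3 g.py -125 -36 107
```

```text
t 6.85 pos [0.4413 0.0331 0.1055] F [-0.6 -1.8 -1.2] tool shift mm [-41.   -1.6   0.7] turn [-0.003  0.001  0.004] op 0.0
[[-0.06, 0.0, 1.0], [-1.0, -0.0, -0.06], [0.0, -1.0, 0.0]] [-0.1   0.15 -0.51  0.91 -0.    1.53]
carrier pos [-125.7  -77.   105.5]
```

Call:
drive_tool(targets=[[[0,0,0,-7,-1,0,0],[0,0,0,-7,-0.5,0.5,0],[0,0,0,-7,0,0,0],[0,0,0,-7,0,0,0],[0,0,0,-5,0,0,0]]])

```text
clock: 7.27
eef_pos: [0.4441, 0.069, 0.1078]
ee_rot: [0.485, -0.513, 0.518, -0.483]
ft_force: [-0.1, -2.8, -1.9]
opening: -0.001
```

```bash
python3 g.py -125 -36 107
```

```text
t 7.2667 pos [0.4441 0.069  0.1078] F [-0.1 -2.8 -1.9] tool shift mm [-5.   0.8  0.2] turn [-0.004  0.     0.006] op -0.0
[[-0.06, 0.0, 1.0], [-1.0, -0.01, -0.06], [0.01, -1.0, 0.0]] [-0.02  0.16 -0.49  0.91 -0.01  1.61]
carrier pos [-125.2  -41.   107.8]
```

Call:
drive_tool(targets=[[[0,0,0,-3,0,0,0],[0,0,0,-2,0,0,0],[0,0,0,-1,0,0,0]]])

```text
clock: 7.52
eef_pos: [0.4444, 0.0742, 0.108]
ee_rot: [0.487, -0.511, 0.52, -0.482]
ft_force: [-0.3, -9.3, -0.7]
opening: -0.001
```

```bash
python3 g.py -125 -36 107
```

```text
t 7.5167 pos [0.4444 0.0742 0.108 ] F [-0.3 -9.3 -0.7] tool shift mm [0.2 1.  0.1] turn [-0.004  0.001  0.014] op -0.0
[[-0.06, 0.0, 1.0], [-1.0, -0.01, -0.06], [0.01, -1.0, 0.0]] [-0.    0.16 -0.49  0.92 -0.01  1.63]
carrier pos [-125.1  -35.8  108. ]
```

Call:
drive_tool(targets=[[[0,0,0,-2,0,0,0],[0,0,0,-1,0,0,0]]])

```text
clock: 7.68
eef_pos: [0.4444, 0.0741, 0.1081]
ee_rot: [0.489, -0.509, 0.522, -0.479]
ft_force: [-0.5, -3.9, -1.8]
opening: 0.002
```

Call:
drive_tool(targets=[[[0,0,0,2,0,0,0],[0,0,0,12,0,0,0],[0,0,0,10,-15,0,0],[0,0,0,10,-30,0,0],[0,0,0,30,-30,-10,0]]])

```text
clock: 8.1
eef_pos: [0.4288, 0.0166, 0.181]
ee_rot: [0.49, -0.511, 0.517, -0.481]
ft_force: [1.8, -1.0, 0.1]
opening: -0.0
```

Call:
drive_tool(targets=[[[0,0,0,35,-20,-10,0],[0,0,0,35,0,-10,0],[0,0,0,35,0,-10,0],[0,0,0,35,0,-10,0],[0,0,0,0,0,0,0]]])

```text
clock: 8.52
eef_pos: [0.385, -0.1281, 0.2135]
ee_rot: [0.486, -0.505, 0.522, -0.486]
ft_force: [0.3, 0.2, -0.0]
opening: 0.001
```

```bash
python3 g.py -125 -36 107;python3 - <<'E'
from workcell import ctrl
import cv2,numpy as np
r=ctrl.get_image("scene")["color"][:,:,::-1];cv2.imwrite("pics/s5f.png",r);r=r[170:330,200:400];cv2.imwrite("pics/s5.png",cv2.resize(r,None,fx=4,fy=3.75))
r=ctrl.get_image("top")["color"][:,:,::-1];cv2.imwrite("pics/t5f.png",r)
from fit import *
for b in(43,50): print(b,[(q-[200,170])*[4,3.75] for q in proj("scene",carr(s.x,[(-125,-65+b,115)]))])
E
```

```text
t 8.5167 pos [ 0.385  -0.1281  0.2135] F [ 0.3  0.2 -0. ] tool shift mm [-206.8  104.    46.8] turn [-0.017  0.009  0.016] op 0.0
[[-0.05, 0.02, 1.0], [-1.0, -0.02, -0.05], [0.02, -1.0, 0.02]] [-0.51 -0.02 -0.41  1.15 -0.01  1.11]
carrier pos [-171.7 -241.5  213.5]
43 [array([476.78022644, 350.13884231])]
50 [array([470.16934972, 356.87777785])]
```

View pics/s5.png

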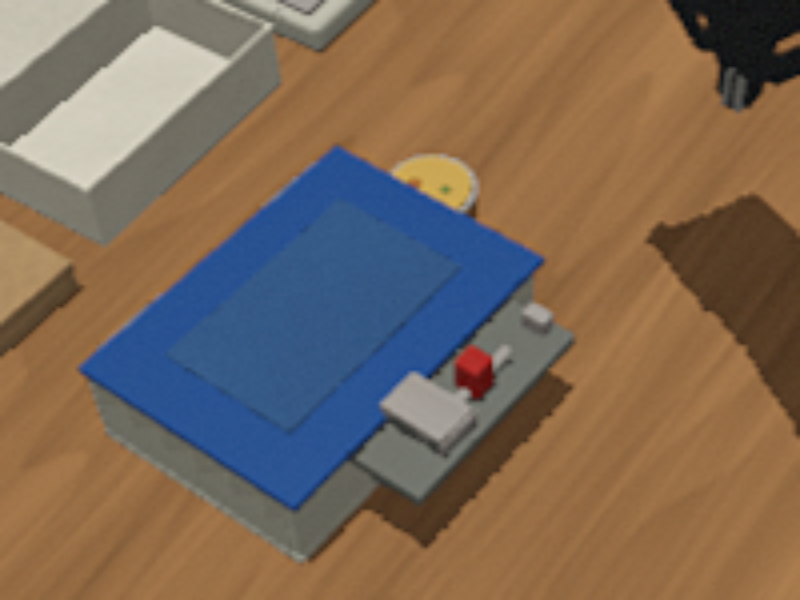

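View pics/t5f.png

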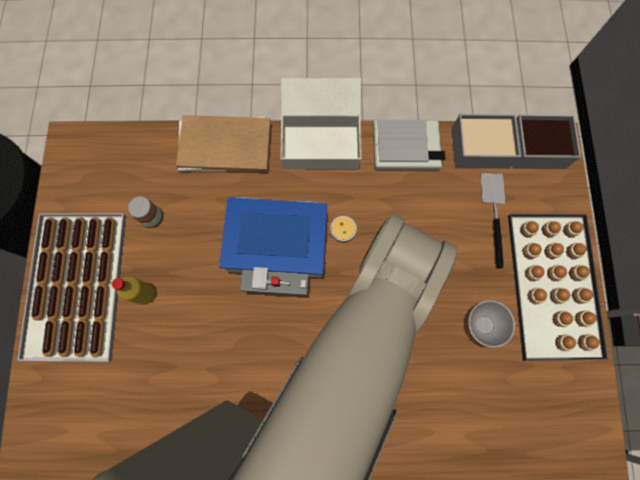

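The lid is shut and the rod is in the catch. I'll quantify the bolt travel from the red blob's shift before and after.

Run:
```python
import cv2,numpy as np
from fit import *
def cen(f,roi):
    im=cv2.imread(f).astype(float);x0,y0,x1,y1=roi;c=im[y0:y1,x0:x1]
    w=np.clip(c[:,:,2]-1.6*np.maximum(c[:,:,1],c[:,:,0])-20,0,None);w=(w>0)*1.
    Y,X=np.mgrid[y0:y1,x0:x1];return np.array([(w*X).sum(),(w*Y).sum()])/w.sum(),w.sum()
for n,f,roi in(("scene","pics/s5f.png",(305,245,345,285)),("top","pics/t5f.png",(260,272,305,292))):
    a=cen(f"pics/{n}0.png",roi);b=cen(f,roi);print(n,a,b)
    P=lambda q:proj(n,carr(s.x,[(-125,-65+q,100)]))[0]
    for nm,c in(("before",a[0]),("after",b[0])):
        print(nm,least_squares(lambda q:P(q[0])-c,[20]).x)
```

```text
scene (array([329.12903226, 256.41935484]), np.float64(93.0)) (array([318.08333333, 268.41666667]), np.float64(96.0))
before [1.03978509]
after [49.014595]
top (array([294.23076923, 281.89230769]), np.float64(65.0)) (array([274.73134328, 280.88059701]), np.float64(67.0))
before [3.19169264]
after [51.70687604]
```

Both cameras put the bolt at about 49–52 mm, which is at its stop. The lid is shut, the bystanders look unmoved and the arm is clear, so I'm handing in.

```bash
python3 -c "
from workcell import ctrl
print(ctrl.job_done())"
```

```text
the job is handed in; nothing more can be done
None
```

I shut the lid and pushed the red bolt across into the catch, then handed the job in at about 8.6 s of the 42 s allowed. No verdict was reported.

- **Lid:** I pushed it down with closed fingertips along its arc. It met a firm stop at the shut height. The wrist force read about 38 N there, well above the 1–5 N the push needs but below the 80 N limit. The camera pictures afterwards show it flat on the rim.
- **Bolt:** I pushed the lug along the carrier's +y until it stopped, with about 9 N on the wrist. The two cameras put the travel at about 49 mm and 52 mm, so it is at its 50 mm stop. A first estimate by eye from one picture gave about 47 mm, which is also within tolerance.
- **Everything else:** By eye, the bystanders I could compare with the first top view (spare tart, bottle, jar, bowl and palette knife) have not moved. The tarts inside are hidden under the lid, so I could not check them at the end. The fingers never went into the box, and the arm was clear of everything when I handed in.

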